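# Lock the lamp unit's service hatch

### The job

The service hatch on top of the white microscope lamp unit stands ajar. With your fingertips only, push the hatch down shut, then set a fingertip in the slot of its orange quarter-turn fastener and turn it clockwise (seen from above) until it stops and the hatch is locked. Do not lift the hatch, do not turn the fastener before the hatch is shut, and leave the bottle, lens can and slide box where they stand.

Things in the scene. Friction and masses are not known exactly. Their poses are not given: they have to be found in the camera images.
- lamp_unit: White enamelled lamp housing fixed to the bench, 254 mm along its x, 230 mm along its y, 90 mm high, with an opening in its top. Origin: centre of its underside, on the bench; x points from its front (towards the robot) to its back, z up.
- hatch (a joint): Angle (rad) of the hatch, a grey plate 185 (x) by 180 (y) by 8 mm on the housing's top. Hinge line along the lamp unit's y, at its x = +80, z = 90 mm; the front edge lifts. 0 = shut (firm stop); starts 0.18 to 0.36, could open to 1.3. Its stiff hinge holds it where it is left; 1 to 3 N straight down on the fastener shuts it. A green mark lies on its top at mid front edge.
- hatch_edge (a point): Middle of the hatch's front edge on its upper face, 190 mm from the hinge line; axes as the lamp unit's when shut, tilting with the hatch.
- fastener (a joint): Angle (rad) of the cam fastener: 0 = slot along the hatch's y (across), unlocked; grows clockwise from above to a firm stop at 1.571 = slot along x, locked, white mark next to the green one. Starts at 0 to 0.3. Friction 0.12 N m; stays where left. From about 1 rad its tongue goes under the housing's rim and holds the hatch; turned that far with the hatch open, it blocks shutting.
- slot (a point): Slot floor centre, on the turning axis 115 mm from the hinge line, midway across. Disc 100 mm wide; two orange cheeks, 14 mm high, leave a straight slot 36 mm wide, open at both ends. Slot floor 12 mm above the hatch's underside: 102 mm above the bench when shut, cheek tops 116. Turns with the fastener: y along the slot, z the axis; white mark on the floor 41 mm out towards -y.
- oil_bottle: Loose amber bottle with black cap, 32 mm across, 70 mm high; origin at the centre of its underside. Leave alone.
- lens_can: Loose clear can with black lid, 40 mm across, 60 mm high; origin at the centre of its underside. Leave alone.
- slide_box: Loose blue box, 87 by 102 mm, 36 mm high; origin at the centre of its underside. Leave alone.

How it is judged:
On the way, in this order (a step that is already met when the one before it is completed fails the run):
1. the hatch is pushed shut (below 0.03 rad) with the fastener still unlocked (below 0.8 rad) (value of joint hatch below 0.03 rad and value of joint fastener below 0.8 rad), for 0.1 s.
2. the fastener is turned to its locked stop (above 1.43 rad) with the hatch shut (value of joint hatch below 0.03 rad and value of joint fastener above 1.43 rad), for 0.2 s.
At the end, for the whole second after the job is handed in: hatch shut within 0.03 rad, fastener turned to its locked stop (above 1.43 of 1.571 rad) and at rest, the bottle, can and box within 20 mm of where they stood (all of step 2 and velocity of joint fastener below 0.05 rad/s and distance of each of oil_bottle, lens_can, slide_box from where it was at the start of the episode below 0.02 m); the robot touches nothing.
It fails at once if the hatch is lifted further open (value of joint hatch above 0.45 rad).
It fails at once if the fastener is turned towards lock while the hatch is open (value of joint fastener above 0.8 rad and value of joint hatch above 0.06 rad).
It fails at once if the bottle, can or box is pushed away, lifted or tipped (distance of any of oil_bottle, lens_can, slide_box from where it was at the start of the episode above 0.025 m or angle between any of oil_bottle, lens_can, slide_box's own z axis and vertical above 0.3 rad).
It also fails if it takes over 42 s, if anything falls off the work surface, if the arm or the gripper's body presses on something with over 40 N, if the wrist force passes 120 N, or if a joint passes its speed limit or range.

### The arm

A 7-joint arm with a two-finger parallel gripper is mounted at the origin on the work surface. World frame = base frame: x ahead of the robot, y to its left, z up, the work surface at z = 0. Lengths are in m, angles in rad, forces in N, time in s.
With the tool pointing down it reaches from about 0.425 to 0.875 m from the base axis. Payload 4.7 kg.
Tool frame: the origin (TCP) lies midway between the tips of the shut fingers; the grasp point (between the pads) lies 19 mm behind it; z points along the fingers, y is the direction in which the jaws open and shut (so a half turn about z gives the same grasp; the last joint's range is limited). The gripper opens to 87 mm and grips with 3 to 60 N. Pads are 19 mm wide; open, the fingers measure 117 mm over their backs; the gripper's body (75 mm by 190 mm) begins 51 mm behind the grasp point.
Start: joints at [1.183, 0.321, -0.07, 1.45, 0.023, 1.371, -0.057], TCP at [0.254, -0.598, 0.223] pointing down, gripper open.
Joint ranges: [-2.86, 2.86], [-0.3, 2.09], [-1.38, 1.24], [0.06, 2.45], [-1.56, 4.7], [0.09, 2.05], [-2.69, 2.69]. Speed limits (rad/s): [2.57, 2.57, 3.14, 3.14, 3.14, 3.14, 3.14].

### API

Orientations are given as a rotation vector (axis times angle).
In Python, from bench import get_state, eyes, job gives the robot as it stands. The module is installed in compiled form; this text tells all that it offers.
- The arm moves only by the shell command python3 -m jog 'ROWS' [FORCE]. ROWS is JSON, a list that holds one entry, the list of rows, each a list of 5 numbers: the opening, from 0 (shut) to 1 (fully open), then the shift along the tool's x, y, z in units of 40 mm (1.0 is 40 mm), then the turn about the tool's z in units of 5 degrees (1.0 is 5 degrees). In form: [[[jaw, dx, dy, dz, turn], ...]]. A call has 1 to 10 rows; each row shifts and turns the commanded pose from where the row before left it, along the tool's axes as they then stand; what a row does not reach is not made up. A row lasts 1/8 s, in which the tool goes at most 62.5 mm and 10.7 degrees, less where a joint would pass 70% of its speed; a pose out of reach is approached as far as the arm can. A call is refused whole if a number of a shift passes 1 or a number of a turn 1, either way. A call with a gripper value outside its range is refused whole. The fingers move at their own pace and stop on an object; FORCE is the grip in N (left out, the last holds). Time passes only in rows, so rows that do not move let the fingers close. It gives the time, the measured TCP pose, the force and the opening at its end, in the units of the state.
- get_state(): the state, without advancing time (a new reading comes with each control period).
- eyes.get_image(name): name is "side" or "top" or "wrist"; returns (picture, depth): 400x640x3 uint8, red, green, blue; 400x640 float32, m along the optical axis (not along the pixel's ray), 0 where there is no reading.
- eyes.camera_params(name): a dict with "camera_matrix" (3x3 intrinsics, pixels), "k1" (the pictures are not rectified: a ray, as slopes to the right and down, at radius r is drawn at 1 + k1 r^2 times it, then the intrinsics apply), "pose" (4x4, takes a point from camera to world coordinates); the wrist camera has in their place "mount" (4x4, takes a point from camera to tool coordinates, whose origin is the TCP and whose axes are the flange's). Camera axes: x right, y down, z forward; pixel columns grow to the right and rows downward; lengths in m; the calibration is good to about 2 mm. A picture is of the moment at which its call begins: read the wrist's pose just before it. camera_params takes no time and is no camera call.
- job.close_job(): hands the job in, once; it reports no verdict.
The state is a dict: "time": time; "joint_positions": joint angles; "qd": joint speeds; "joint_torque": joint torques, N m; "position": TCP position; "tool_rot": TCP orientation; "ft_force": force on the tool from outside, world axes, zero at the start; "torque": the same for the moment, N m; "grip_width": opening from 0.0 (shut) to 1.0 (fully open).
Only numpy, scipy, OpenCV 4.12 (cv2) and the standard library are available. Lean on these libraries where they do the work, as an engineer would, in place of code of your own. Each camera call takes 0.05 s, during which the arm holds its last target. There are 200 camera calls.

## Working session

There is one attempt and no reset: what is moved stays moved. The work goes in short steps, Python scripts to look and compute and a shell command to move; the robot and the scene stay as the last step left them, time stands still between calls to the robot, and variables do not carry over. Pictures are saved under pics/ and viewed, about 8 in all and at most 12, crops included, and the job is handed in when it is done.

```bash
mkdir -p pics
cat > h.py <<'E'
import numpy as np, cv2
from bench import get_state, eyes
from scipy.spatial.transform import Rotation as R
def grab(n):
    s=get_state(); im,d=eyes.get_image(n); p=eyes.camera_params(n)
    if 'pose' in p: T=np.array(p['pose'])
    else:
        W=np.eye(4); W[:3,:3]=R.from_rotvec(s['tool_rot']).as_matrix(); W[:3,3]=s['position']; T=W@np.array(p['mount'])
    return im,d,np.array(p['camera_matrix']),p['k1'],T
def slopes(uv,K,k1):
    return cv2.undistortPoints(np.float64(uv).reshape(-1,1,2),K,np.array([k1,0,0,0.])).reshape(-1,2)
def pts(uv,d,K,k1,T):
    uv=np.atleast_2d(uv); s=slopes(uv,K,k1); z=d[uv[:,1].astype(int),uv[:,0].astype(int)]
    P=np.c_[s*z[:,None],z,np.ones(len(z))]; return (P@T.T)[:,:3]
def onplane(uv,z,K,k1,T):
    s=slopes(uv,K,k1); r=np.c_[s,np.ones(len(s))]@T[:3,:3].T; o=T[:3,3]
    return o+r*((z-o[2])/r[:,2])[:,None]
E
python3 - <<'E'
from h import *
print(get_state())
for n in('top','side'):
    im,d,K,k1,T=grab(n); cv2.imwrite(f'pics/{n}0.png',im[:,:,::-1]); np.savez(f'{n}0.npz',im=im,d=d,K=K,k1=k1,T=T); print(n,K,k1,T.round(3))
E
```

```text
{'time': 0.0, 'joint_positions': array([ 1.18310013,  0.32180153, -0.07008879,  1.45170724,  0.02259189,
        1.37081924, -0.05686197]), 'qd': array([-1.24937359e-04,  7.79525167e-05, -8.01617792e-04, -7.46752766e-04,
       -8.61983324e-04,  8.45434382e-04,  1.32396657e-03]), 'joint_torque': array([-2.57526281e-04, -4.91283524e+01, -4.03586794e-01, -3.12527597e+01,
       -6.36811322e-02,  4.37008752e-02,  1.95080474e-04]), 'position': array([ 0.25392892, -0.59772001,  0.22145932]), 'tool_rot': array([-3.07653510e+00, -6.26636257e-01,  7.52020781e-04]), 'ft_force': array([ 0.4186798 , -0.23412763, -0.13268985]), 'torque': array([ 0.02639989, -0.02517584, -0.00813487]), 'grip_width': 0.9997941868762417}
top [[452.45759621   0.         321.14387432]
 [  0.         452.45759621 198.15628294]
 [  0.           0.           1.        ]] -0.11985069213528309 [[-1.400e-02 -9.980e-01  6.700e-02  5.160e-01]
 [-1.000e+00  1.500e-02  1.000e-03  5.400e-02]
 [-2.000e-03 -6.700e-02 -9.980e-01  1.169e+00]
 [ 0.000e+00  0.000e+00  0.000e+00  1.000e+00]]
side [[391.27727992   0.         323.06514267]
 [  0.         391.27727992 201.07436414]
 [  0.           0.           1.        ]] -0.07315031911556089 [[-0.882 -0.357  0.307  0.269]
 [-0.471  0.689 -0.551  0.575]
 [-0.015 -0.631 -0.776  0.853]
 [ 0.     0.     0.     1.   ]]
```

View pics/top0.png

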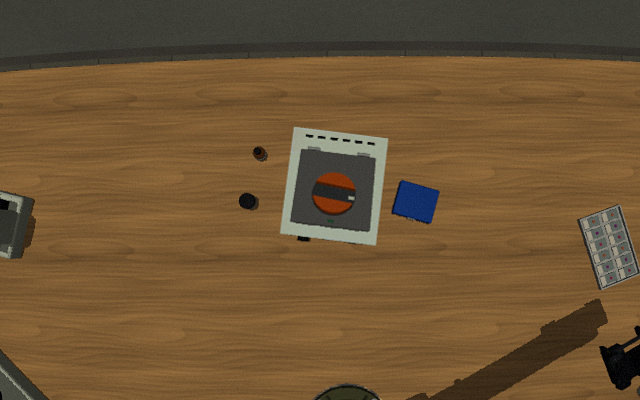

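View pics/side0.png

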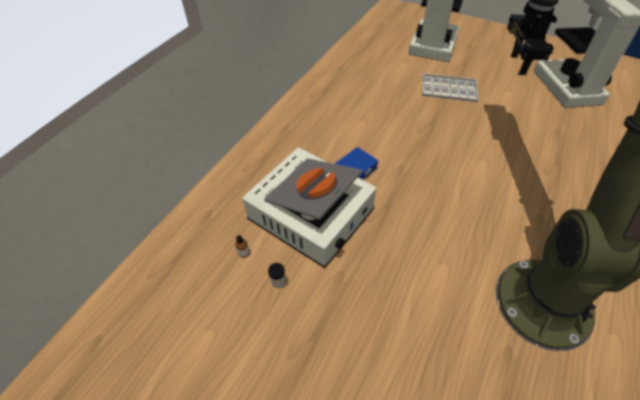

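The top view shows the housing with corners near (294,127), (388,138), (377,245) and (280,234). The orange disc is at about (334,193), its slot across and its white mark to the right. The bottle (260,153) and can (248,201) stand on the left, the box (415,202) on the right. The side view shows the hatch ajar.

Run:
```python
from h import *
def ld(n):
    z=np.load(n+'0.npz'); return z['im'],z['d'],z['K'],float(z['k1']),z['T']
C={}
for n in('top','side'):
    im,d,*c=ld(n); C[n]=c
    hsv=cv2.cvtColor(im,cv2.COLOR_RGB2HSV)
    m=cv2.inRange(hsv,(3,190,110),(12,255,255))
    k,l,st,ce=cv2.connectedComponentsWithStats(m); i=1+np.argmax(st[1:,4])
    ys,xs=np.nonzero(l==i); h=cv2.convexHull(np.c_[xs,ys].astype(np.int32)); (cx,cy),ax,an=cv2.fitEllipse(h)
    P=pts(np.c_[xs,ys],d,*c); P=P[np.isfinite(P).all(1)]
    print(n,'orange',st[i],'ell',cx,cy,ax,an,'depth med',np.median(P,0).round(4),'zr',np.percentile(P[:,2],[5,50,95]).round(3))
    C[n+'c']=(cx,cy)
# triangulate disc centre
def ray(n):
    K,k1,T=C[n]; r=np.r_[slopes([C[n+'c']],K,k1)[0],1]; r=T[:3,:3]@r; return T[:3,3],r/np.linalg.norm(r)
(o1,r1),(o2,r2)=ray('top'),ray('side')
A=np.c_[r1,-r2]; t=np.linalg.lstsq(A,o2-o1,rcond=None)[0]; print('tri',o1+t[0]*r1,o2+t[1]*r2)
im,d,*c=ld('top')
hsv=cv2.cvtColor(im,cv2.COLOR_RGB2HSV)
w=cv2.inRange(hsv[110:260,270:400],(0,0,120),(180,70,255))
k,l,st,ce=cv2.connectedComponentsWithStats(w);i=1+np.argmax(st[1:,4]);ys,xs=np.nonzero(l==i)
q=cv2.boxPoints(cv2.minAreaRect(np.c_[xs+270,ys+110].astype(np.float32))); H=onplane(q,.09,*c)
print('housing',H.round(4),np.linalg.norm(np.diff(H,axis=0),axis=1),H.mean(0))
for j in range(4): print('edge ang deg',np.degrees(np.arctan2(*(H[(j+1)%4]-H[j])[[1,0]])))
print('hz',pts(np.c_[[300,384],[180,200]].reshape(-1,2).astype(int),d,*c))
# white mark on disc
sub=hsv[180:210,312:358]; ys,xs=np.nonzero(cv2.inRange(sub,(0,0,130),(180,60,255))); print('mark',xs.mean()+312,ys.mean()+180,len(xs),pts([[int(xs.mean()+312),int(ys.mean()+180)]],d,*c))
# hatch plane
m=cv2.inRange(hsv[150:232,292:375],(0,0,40),(180,60,100)); ys,xs=np.nonzero(cv2.erode(m,np.ones((3,3)))); P=pts(np.c_[xs+292,ys+150],d,*c)
P=P[(P[:,2]>.08)&(P[:,2]<.2)]; a=np.linalg.lstsq(np.c_[P[:,:2],np.ones(len(P))],P[:,2],rcond=None)[0]; res=P[:,2]-np.c_[P[:,:2],np.ones(len(P))]@a
ok=abs(res)<.006; P=P[ok]; a=np.linalg.lstsq(np.c_[P[:,:2],np.ones(len(P))],P[:,2],rcond=None)[0]
print('plane',a,'tilt',np.arctan(np.hypot(*a[:2])),'dir',np.degrees(np.arctan2(-a[1],-a[0])),len(P))
cv2.imwrite('pics/c.png',cv2.resize(im[110:260,230:450,::-1],None,fx=3.6,fy=3.6,interpolation=cv2.INTER_CUBIC))
```

```text
top orange [313 196  38  16 351] ell 330.99151611328125 203.3423309326172 (14.686164855957031, 37.9486083984375) 100.70474243164062 depth med [0.5702 0.0341 0.1617] zr [0.157 0.162 0.167]
side orange [310 174  25  23 248] ell 323.32550048828125 185.96322631835938 (11.20016098022461, 31.38687515258789) 51.737857818603516 depth med [0.5634 0.0439 0.1603] zr [0.154 0.16  0.165]
tri [0.5727379  0.03358543 0.14700652] [0.57018927 0.0323213  0.14689177]
housing [[ 0.5062  0.1562  0.09  ]
 [ 0.7647  0.1218  0.09  ]
 [ 0.732  -0.11    0.09  ]
 [ 0.4744 -0.0716  0.09  ]] [0.26077551 0.23411356 0.26053169] [0.61930667 0.02410431 0.09      ]
edge ang deg -7.5902105756237965
edge ang deg -98.01383926706832
edge ang deg 171.50837532497937
edge ang deg 82.04737611975493
hz [[ 0.62939772  0.10422638  0.12323587]
 [ 0.58745191 -0.10696563  0.00065218]]
mark 351.07142857142856 197.71428571428572 14 [[ 0.58720474 -0.01266498  0.13607105]]
plane [-0.3308656   0.0453224   0.32982935] tilt 0.32231024991362117 dir -7.799906623007808 3693
```

View pics/c.png

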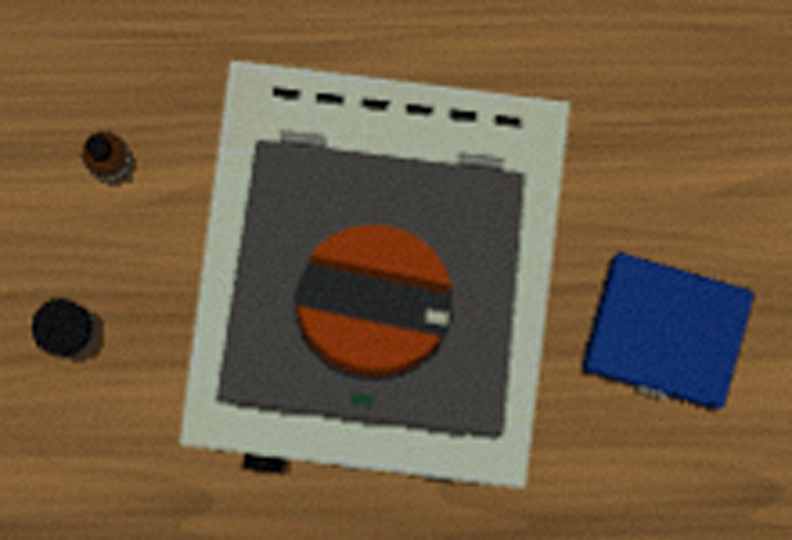

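The hatch stands at about 0.32 rad and the lamp's yaw is about -8°. The slot is at about (0.595, 0.0275, 0.137) now and (0.585, 0.029, 0.102) when shut. The crop shows the slot across, with its mark at about (437,317) on the right. My plan is to use half-open fingers along the slot. I'll travel over first.

```bash
python3 -m jog '[[[0.5,0.7,-0.55,0,0],[0.5,0.7,-0.55,0,0],[0.5,0.7,-0.55,0,0],[0.5,0.7,-0.55,0,0],[0.5,0.7,-0.55,0,0],[0.5,0.7,-0.55,0,0],[0.5,0.7,-0.55,0,0],[0.5,0.7,-0.55,0,0],[0.5,0.7,-0.55,0,0],[0.5,0.7,-0.55,0,0]]]' 10
python3 -m jog '[[[0.5,0.7,-0.55,0,0],[0.5,0.7,-0.55,0,0],[0.5,0.7,-0.55,0,0],[0.5,0.7,-0.55,0,0],[0.5,0.7,-0.55,0,0],[0.5,0.7,-0.55,0,0],[0.5,0.7,-0.55,0,0],[0.5,0.7,-0.55,0,0],[0.5,0,0,0,-1],[0.5,0,0,0,-1]]]'
python3 -c "
from bench import get_state;print(get_state()['joint_positions'])"
```

```text
time: 1.35
position: [0.426, -0.2851, 0.2222]
tool_rot: [-3.078, -0.627, 0.001]
ft_force: [-0.8, -0.8, 0.4]
grip_width: 0.501
time: 2.6
position: [0.563, -0.036, 0.2219]
tool_rot: [-3.01, -0.899, 0.002]
ft_force: [0.4, -0.5, -0.6]
grip_width: 0.502
[ 0.53341468  0.18103368 -0.57987663  1.65207446  0.10129527  1.3398476
 -1.05245446]
```

```bash
python3 -m jog '[[[0.5,0,0,0,-1],[0.5,0,0,0,-1],[0.5,0,0,0,-1],[0.5,0,0,0,-1],[0.5,0,0,0,-1],[0.5,0,0,0,-1],[0.5,0,0,0,-1],[0.5,0,0,0,-1],[0.5,0,0,0,-1],[0.5,0,0,0,-1]]]'
python3 -m jog '[[[0.5,0,0,0,-1],[0.5,0,0,0,-1],[0.5,0,0,0,-1],[0.5,0,0,0,-1],[0.5,0,0,0,-1],[0.5,0,0,0,-1],[0.5,0,0,0,-1],[0.5,0,0,0,-1],[0.5,0,0,0,-1],[0.5,0,0,0,-1]]]'
python3 -m jog '[[[0.5,0,0,0,-1],[0.5,0,0,0,-1],[0.5,0,0,0,-1],[0.5,0,0,0,-1],[0.5,0,0,0,-1],[0.5,0,0,0,-1],[0.5,0,0,0,-1],[0.5,0,0,0,0]]]'
python3 - <<'E'
from h import *
s=get_state(); M=R.from_rotvec(s['tool_rot']).as_matrix(); print(s['joint_positions'],'\n',M.round(3))
im,d,K,k1,T=grab('wrist'); cv2.imwrite('pics/w1.png',im[:,:,::-1]); np.savez('w1.npz',im=im,d=d,K=K,k1=k1,T=T,M=M,p=s['position'])
for z in (.102,.137):
    D=M.T@(np.array([.5845 if z<.11 else .5945,.029 if z<.11 else .0275,z])-s['position']); print(D.round(4),D/.04)
E
```

```text
time: 3.85
position: [0.5628, -0.0367, 0.222]
tool_rot: [-2.349, -2.085, 0.001]
ft_force: [0.3, 0.4, -0.4]
grip_width: 0.498
time: 5.1
position: [0.5628, -0.0367, 0.2221]
tool_rot: [-1.248, -2.882, 0.001]
ft_force: [0.2, 0.2, 0.2]
grip_width: 0.5
time: 6.1
position: [0.5629, -0.0368, 0.2221]
tool_rot: [-0.329, -3.124, -0.0]
ft_force: [-0.3, -0.9, 0.2]
grip_width: 0.503
[ 0.74322217  0.22111242 -0.82833566  1.64579266  0.16627965  1.34875308
  1.25084164] 
 [[-0.978  0.209 -0.001]
 [ 0.209  0.978  0.   ]
 [ 0.001 -0.    -1.   ]]
[-0.0075  0.0688  0.1201] [-0.18804722  1.7205612   3.0030336 ]
[-0.0176  0.0694  0.0851] [-0.43969232  1.73594949  2.12783694]
```

View pics/w1.png

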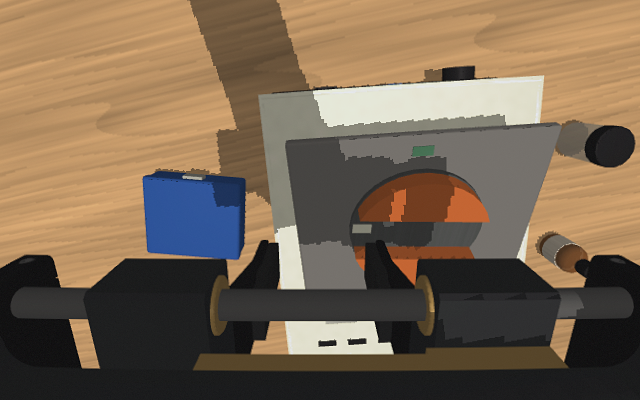

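The wrist view looks back towards the robot. It shows the slot between the cheeks with the mark at (362,229), the green mark at (423,150), and the fingers lying along the slot but offset to its left. I'll take one wrist measurement to check the position.

Run:
```python
from h import *
z=np.load('w1.npz'); im,d,M,p=z['im'],z['d'],z['M'],z['p']; c=(z['K'],float(z['k1']),z['T'])
hsv=cv2.cvtColor(im,cv2.COLOR_RGB2HSV)
yaw=np.radians(-8); u=np.array([np.cos(yaw),np.sin(yaw)]); v=np.array([-u[1],u[0]]); L=np.array([.6193,.0241])
def lamp(P): return np.c_[(P[:,:2]-L)@np.c_[u,v],P[:,2]]*1000
m=cv2.inRange(hsv,(3,150,60),(14,255,255)); m[:165]=0;m[258:]=0;m[:,:350]=0;m[:,492:]=0
ys,xs=np.nonzero(m); P=lamp(pts(np.c_[xs,ys],d,*c))
f=ys<222
for n,Q in(('front cheek',P[f]),('back',P[~f])): print(n,len(Q),Q.min(0).round(),Q.max(0).round(),np.median(Q,0).round())
for n,uv in(('mark',[362,229]),('green',[423,150]),('slot mid?',[420,234])): print(n,lamp(pts([uv],d,*c)).round(1))
g=cv2.inRange(hsv,(60,60,40),(95,255,255)); ys,xs=np.nonzero(g); print('green c',xs.mean(),ys.mean(),lamp(pts(np.c_[xs,ys],d,*c)).mean(0).round(1))
# hatch front corners
print(lamp(pts([[292,146],[555,130]],d,*c)).round(1))
Q=lamp(p[None]);print('tcp',Q.round(1),'tool y in lamp deg',np.degrees(np.arctan2(M[1,1],M[0,1]))+8)
```

```text
front cheek 4906 [-127.  -62.  146.] [-34.  48. 384.] [-54.   0. 161.]
back 1033 [-127.  -62.  124.] [  3.  50. 384.] [ -5.   8. 138.]
mark [[-28.2 -39.1 139.6]]
green [[-87.    1.5 154.8]]
slot mid? [[-19.6   5.2 136.1]]
green c 422.84422110552765 150.4924623115578 [-86.9   1.1 156. ]
[[-95.9 -83.6 157.5]
 [-94.8  86.4 157.3]]
tcp [[-47.4 -68.1 222.1]] tool y in lamp deg 85.96429821698125
```

```bash
python3 -m jog '[[[0.5,-0.13,0.59,0,0],[0.5,-0.13,0.59,0,0],[0.5,-0.13,0.59,0,0],[0.5,0,0,0,0],[0.5,0,0,0.4,0],[0.5,0,0,0.4,0],[0.5,0,0,0.4,0],[0.5,0,0,0.3,0],[0.5,0,0,0,0]]]'
python3 - <<'E'
from h import *
im,d,*c=grab('top'); cv2.imwrite('pics/t2.png',cv2.resize(im[110:260,230:450,::-1],None,fx=2.7,fy=2.7))
im2,*_=grab('wrist'); cv2.imwrite('pics/w2.png',im2[:,:,::-1])
E
```

```text
time: 7.28
position: [0.5923, 0.029, 0.1612]
tool_rot: [-0.328, -3.122, 0.0]
ft_force: [0.6, 0.2, -0.1]
grip_width: 0.502
```

View pics/w2.png

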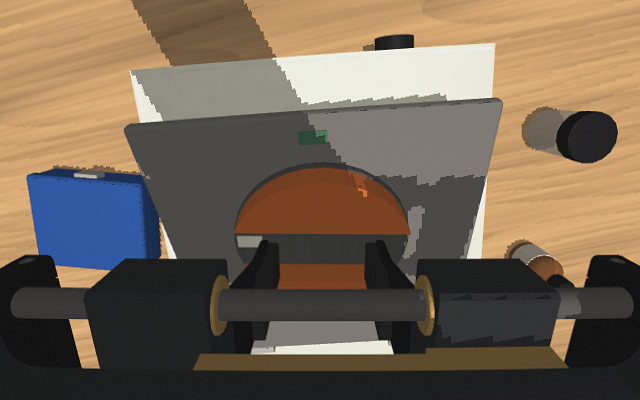

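The fingertips sit in the slot, centred across the disc (about x=322) at rows 240–263. Now I'll push down.

```bash
python3 -m jog '[[[0.5,0,0,0.3,0],[0.5,0,0,0.3,0],[0.5,0.04,0,0.15,0],[0.5,0.04,0,0.15,0],[0.5,0.04,0,0.15,0],[0.5,0.04,0,0.15,0],[0.5,0.04,0,0.1,0],[0.5,0,0,0.1,0],[0.5,0,0,0,0]]]'
```

```text
time: 8.5
position: [0.585, 0.0312, 0.1061]
tool_rot: [-0.328, -3.124, -0.0]
ft_force: [0.5, -0.6, -0.1]
grip_width: 0.495
```

```bash
python3 -m jog '[[[0.5,0,0,0.05,0],[0.5,0,0,0.05,0],[0.5,0,0,0,0]]]'; python3 -m jog '[[[0.5,0,0,0.05,0],[0.5,0,0,0,0]]]'
python3 - <<'E'
from h import *
im,d,*c=grab('top'); cv2.imwrite('pics/t3.png',cv2.resize(im[110:260,230:450,::-1],None,fx=2.7,fy=2.7))
im2,*_=grab('side'); cv2.imwrite('pics/s3.png',cv2.resize(im2[120:290,220:400,::-1],None,fx=3,fy=3))
E
```

```text
time: 8.88
position: [0.5854, 0.0311, 0.1025]
tool_rot: [0.328, 3.124, 0.0]
ft_force: [-0.6, 0.4, 1.3]
grip_width: 0.499
time: 9.12
position: [0.5855, 0.0311, 0.1023]
tool_rot: [0.328, 3.124, -0.001]
ft_force: [-4.5, -1.4, 11.7]
grip_width: 0.497
```

View pics/s3.png

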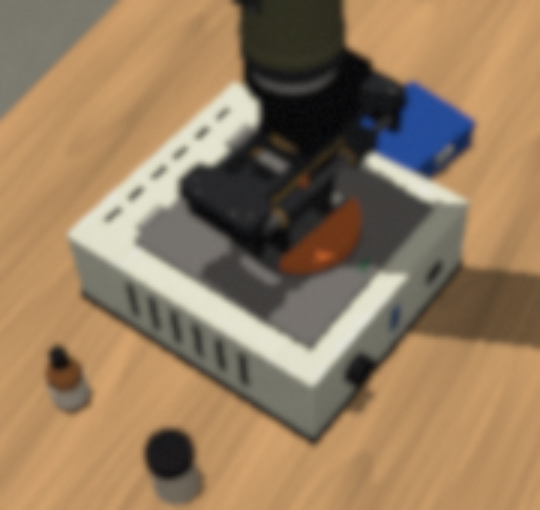

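The firm contact at z = 0.102 and the side view both show the hatch flush with the housing, so it is shut. I'll ease up 2 mm and turn clockwise.

```bash
python3 -m jog '[[[0.5,0,0,-0.1,0],[0.5,0,0,0,1],[0.5,0,0,0,1],[0.5,0,0,0,1],[0.5,0,0,0,1],[0.5,0,0,0,1],[0.5,0,0,0,1],[0.5,0,0,0,1],[0.5,0,0,0,1],[0.5,0,0,0,1]]]'
python3 -m jog '[[[0.5,0,0,0,1],[0.5,0,0,0,1],[0.5,0,0,0,1],[0.5,0,0,0,1],[0.5,0,0,0,1],[0.5,0,0,0,1],[0.5,0,0,0,1],[0.5,0,0,0,1],[0.5,0,0,0,0]]]'
python3 -c "
from bench import get_state;s=get_state();print(s['torque'],s['joint_positions'])"
```

```text
time: 10.48
position: [0.5849, 0.0317, 0.1042]
tool_rot: [-1.501, -2.759, -0.0]
ft_force: [-0.2, 1.5, 0.3]
grip_width: 0.502
time: 11.6
position: [0.5853, 0.0307, 0.1042]
tool_rot: [2.351, 2.083, -0.0]
ft_force: [0.5, -0.1, 0.1]
grip_width: 0.499
[-0.17346152 -0.22001329  0.01792501] [ 0.38563659  0.32572429 -0.57146384  1.73990201  0.19275214  1.132182
 -0.3652246 ]
```

```bash
for i in 1; do python3 -m jog '[[[0.5,0,0,0,1],[0.5,0,0,0,1],[0.5,0,0,0,0.6],[0.5,0,0,0,0]]]'; python3 -c "
from bench import get_state;s=get_state();print(s['torque'])"; done
python3 - <<'E'
from h import *
im2,*_=grab('wrist'); cv2.imwrite('pics/w4.png',im2[:,:,::-1])
E
```

```text
time: 12.1
position: [0.5853, 0.0304, 0.1043]
tool_rot: [2.571, 1.804, -0.001]
ft_force: [0.7, -1.1, -1.6]
grip_width: 0.503
[-0.35251307 -0.16985516  0.04088167]
```

View pics/w4.png

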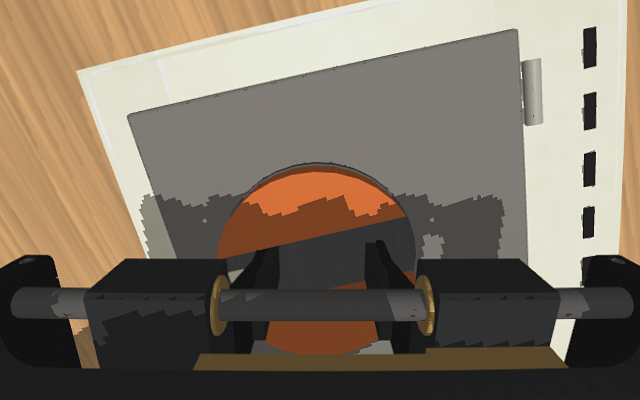

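The slot is nearly parallel to the hatch's side edge: slot edge (250,258)–(405,215), hatch edge (130,115)–(515,30). The stop has not been felt yet, so I'll turn on until the moment rises.

```bash
Q="from bench import get_state;print(get_state()['torque'])"
python3 -m jog '[[[0.5,0,0,0,0.6],[0.5,0,0,0,0]]]'; python3 -c "$Q"
python3 -m jog '[[[0.5,0,0,0,0.6],[0.5,0,0,0,0]]]'; python3 -c "$Q"
```

```text
time: 12.4
position: [0.5852, 0.0303, 0.1043]
tool_rot: [2.617, 1.737, -0.001]
ft_force: [0.6, -3.0, -1.8]
grip_width: 0.499
[-0.65670736 -0.1867166   0.33513319]
time: 12.65
position: [0.5851, 0.0303, 0.1043]
tool_rot: [2.656, 1.674, -0.003]
ft_force: [0.1, -4.8, -1.0]
grip_width: 0.51
[-1.05607504 -0.13463072  2.37137492]
```

The moment rises sharply to 2.4 N m, which is the stop. I'll back off, lift out and check.

```bash
python3 -m jog '[[[0.5,0,0,0,-0.8],[0.5,0,0,0,-0.8],[0.5,0,0,0,0],[0.5,0,0,-0.5,0],[0.5,0,0,-0.8,0],[0.5,0,0,-1,0],[0.5,0,0,-1,0],[0.5,0,0,-1,0],[0.5,0,0,-0.5,0],[0.5,0,0,0,0]]]'
python3 - <<'E'
from h import *
im,*_=grab('wrist'); cv2.imwrite('pics/w5.png',im[:,:,::-1])
i2,d,*c=grab('side'); z=np.load('side0.npz'); a,b=z['im'],i2
t=np.vstack([cv2.resize(x[120:300,220:400,::-1],None,fx=1.6,fy=1.6) for x in(a,b)]); cv2.imwrite('pics/cmp.png',t)
for n,r in(('bottle+can',(slice(230,292),slice(228,292))),('box',(slice(145,180),slice(335,382)))): print(n,'mean diff',np.abs(a[r].astype(int)-b[r]).mean())
E
```

```text
time: 13.9
position: [0.5863, 0.0318, 0.2998]
tool_rot: [2.539, 1.845, 0.007]
ft_force: [0.7, 0.3, 0.0]
grip_width: 0.501
bottle+can mean diff 8.657846102150538
box mean diff 19.171225937183383
```

View pics/w5.png

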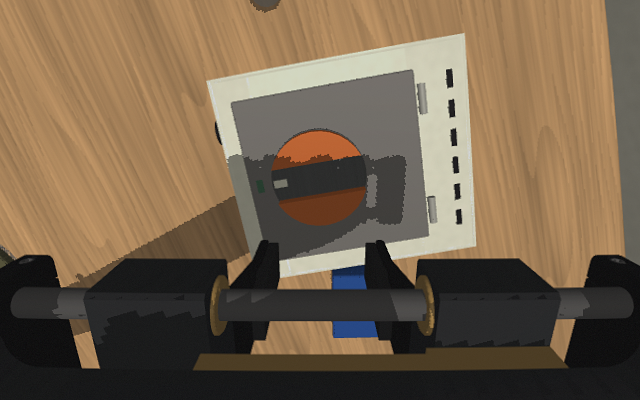

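View pics/cmp.png

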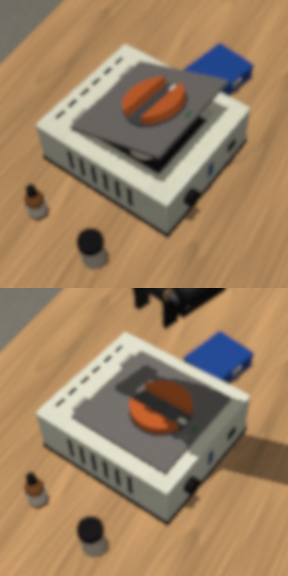

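The white mark (281,184) lies next to the green one (261,186), and the slot runs along the hatch's x. The hatch is flush, and the bottle, can and box appear where they were.

```bash
python3 -c "
from bench import job;print(job.close_job())"
```

```text
the job is handed in; nothing more can be done
None
```

I pushed the hatch shut with the half-open fingertips in the slot, turned the fastener clockwise until it stopped, lifted clear and handed the job in at about 14 s. No verdict was reported.

- **Hatch shut:** the fingertips met firm contact at z = 0.102 m, which matches the height given for the shut hatch, with about 12 N on the wrist. The pictures showed it flush with the housing before and after turning.
- **Fastener locked:** the moment rose from 0.04 to 2.4 N m at the stop. Afterwards the white mark lay next to the green one and the slot ran along the hatch's x. I judged this by eye and by the moment; I did not compute the final angle.
- **Bottle, can and box:** in before-and-after side views they looked unmoved. The pixel difference was 8.7 around the bottle and can, and 19.2 around the box. I put this down to shadow and noise by eye, and did not re-measure their positions.
- **Robot clear:** the tool was at z = 0.30 m with wrist force near zero when I handed in.

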